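# Clamp the clapper in the trigger clamp and keep the grip

### The job

Lift the wooden clapper (the block with a hole) up and off its hook, stand it upright on the bed of the trigger clamp with its two holed faces towards the two jaws, and let go of it. Then squeeze and release the clamp's two upright levers again and again until the moving jaw's sprung rubber pad bears on the clapper and holds it snugly against the fixed jaw; do not overdo it, hard pressure crushes the wood. Move the jaw only with the levers, leave the other things alone, and finish still holding the levers squeezed together.

Things in the scene. Friction and masses are not known exactly. Their poses are not given: they have to be found in the camera images.
- clapper: Light wooden block 32 mm thick (its x), 54 mm wide (y), 115 mm tall (z), 0.18 kg, with a round 28 mm hole along x, centred 85 mm above the underside. Origin: centre of its underside. At the start it hangs upright on the hook, underside about 35 mm above the table, free to be gripped from above across its 54 mm width.
- hook_tip (a point): Upturned tip of a steel hook on a fixed stand. The hook's 8 mm bar is level, runs along the point's x, centre line 9 mm below this point; its open end is at -x, its 140 mm tall, 16 mm thick post 52 mm away at +x. The tip's top stands 9 mm above the bar's top. The clapper hangs on the bar, 22 mm from the tip, x along it; raised about 14 mm it clears the tip and leaves along -x (45 mm or more).
- clamp: Fixed trigger clamp on a steel bed plate (x -160 to +85 mm, 76 mm wide, 12 mm thick). Origin: on the table under the bed; z up; the moving jaw advances along +x. Fixed jaw: 70 mm wide plate, face at x = +60 mm, top 71 mm above the table. The moving jaw's 44 x 44 mm rubber pad faces it, centred 40 mm above the table. Trigger housing: x -148 to -62 mm, 40 mm wide, 92 mm tall.
- bed (a point): Point on the top of the bed plate between the jaws, on the clamp's middle line, 24 mm from the fixed jaw's face; axes as the clamp's. With the jaw at its start the opening is 48 to 58 mm, so a clapper standing here is clear of both jaws. Over the table near y = 0 an empty clothes hanger hangs still, 0.76 m up (x 0.15 to 0.6): travel with the hand low.
- pad_face (a point): Centre of the front face of the moving jaw's rubber pad; axes as the clamp's.
- squeeze (a point): Midway between the two upright levers, 130 mm above the table (tops at 150 mm): squeeze them here from above, along the clamp's x. Released they measure about 70 mm over all, fully squeezed about 40; each is 21 mm wide across. Front (+x) is the trigger, rear (-x) the hand grip; both swing inward about pivots 50 mm lower and spring back. A grip of 30 N is ample for a full squeeze.
- trigger (a joint): The front upright lever (trigger), which drives the jaw; pivot 80 mm above the table. Trigger angle: 0 released, 0.28 rad fully squeezed. Springs back to 0. Each full squeeze from fully released advances the bar by one 6 mm ratchet tooth; on release the bar stays.
- handgrip (a joint): The rear upright lever, drives nothing; angle: 0 released, up to 0.40 rad, sprung.
- bar (a joint): Travel of the push bar with the moving jaw: 0 to 55 mm. The opening between the pad and the fixed jaw is 70 mm minus this while the pad is not pressed. Stiff to push by hand (12 N).
- pad_spring (a joint): The moving jaw's rubber pad (12 mm thick), sprung on the bar. Value: how far it has been pushed back against its spring: 0 to 14 mm, 1 N per mm. It is 0 until the pad bears on something; it tells the clamping force.
- iron: Clothes iron, 125 x 242 x 135 mm, standing behind the clamp, fixed. Origin: centre of its underside.
- measure: Bystander: rolled tape measure, 54 mm across, 19 mm high.
- spool: Bystander: white thread spool, 40 mm across, 55 mm high.
- wax: Bystander: round pot, 69 mm across, 41 mm high.
- clip: Bystander: bar-shaped garment clip, 58 x 168 x 12 mm.
- pliers: Bystander: pliers, 99 x 190 x 12 mm.
- clapper_hole (a point): Centre of the clapper's hole; axes as the clapper's.

How it is judged (in metres and radians):
On the way, in this order (a step that is already met when the one before it is completed fails the run):
1. the clapper is off the hook and clear of it (distance between clapper_hole and hook_tip above 0.06 m), for 0.1 s.
2. the clapper stands on the bed between the jaws, holed faces to the jaws, let go (x of clapper in the frame of clamp between -0.012 and 0.062 m and y of clapper in the frame of clamp between -0.02 and 0.02 m and z of clapper in the frame of clamp between 0.005 and 0.017 m and angle between clapper's own z axis and vertical below 0.1 rad and angle between the x axis of clapper and the x axis of clamp, either way round below 0.2 rad and contact force between the fingers and clapper below 0.3 N), for 0.2 s.
3. the levers are squeezed and the pad bears on the clapper against the fixed jaw (contact force between pad_spring and clapper between 1.5 and 16 N and x of clapper in the frame of clamp above 0.04 m and contact force between the fingers and trigger above 1.5 N and contact force between the fingers and handgrip above 0.5 N and value of joint trigger above 0.2 rad and contact force between the fingers and clapper below 0.3 N), for 0.2 s.
At the end, for the whole second after the job is handed in: Clapper upright (0.1 rad) on the bed, within 20 mm of the middle line, square to the jaws (0.2 rad), pressed by the pad with 1.5 to 16 N against the fixed jaw, not touched by the fingers; fingers hold both levers, trigger above 0.20 rad; bystanders within 30 mm of their starts (all of step 3 and x of clapper in the frame of clamp between -0.012 and 0.062 m and y of clapper in the frame of clamp between -0.02 and 0.02 m and z of clapper in the frame of clamp between 0.005 and 0.017 m and angle between clapper's own z axis and vertical below 0.1 rad and angle between the x axis of clapper and the x axis of clamp, either way round below 0.2 rad and linear speed of clapper below 0.02 m/s and distance of each of measure, spool, wax, clip, pliers from where it was at the start of the episode below 0.03 m); the arm keeps its last pose, push and grip.
It fails at once if the clapper is crushed: more than 22 N from the pad (contact force between pad_spring and clapper above 22 N).
It fails at once if the moving jaw or its bar is pushed with the hand instead of the levers (contact force between any of the arm, the fingers and bar above 6 N).
It fails at once if a bystander is disturbed (distance of any of measure, spool, wax, clip, pliers from where it was at the start of the episode above 0.03 m).
It fails at once if the iron is struck (contact force between any of the arm, the fingers and iron above 8 N).
It also fails if it takes over 54 s, if anything falls off the work surface, if the arm or the gripper's body presses on something with over 40 N, if the wrist force passes 120 N, or if a joint passes its speed limit or range.

### The arm

A 6-joint arm with a two-finger parallel gripper is mounted at the origin on a cart in front of the work surface, level with it; the furniture and walls round the work are solid. World frame = base frame: x ahead of the robot, y to its left, z up, the work surface at z = 0. Lengths are in m, angles in degrees, forces in N, time in s.
With the tool pointing down it reaches from about 0.35 to 0.975 m from the base axis. Payload 17.4 kg.
Tool frame: the origin (TCP) lies at the very end of the fingers, on their centre line; the grasp point (between the pads) lies 19 mm behind it (manip.tcp_to_grasp is the distance from the TCP to the grasp point, in m); z points along the fingers, y is the line along which they close (so a half turn about z gives the same grasp; the last joint's range is limited). The gripper opens to 85 mm and grips with 20 to 120 N. Pads are 22 mm wide; open, the fingers measure 114 mm over their backs; the gripper's body (76 mm by 85 mm) begins 54 mm behind the grasp point. The pads swing forward as they close: fully open they stand 13 mm farther back than shut.
Start: joints at [65.73, 6.646, 82.598, -0, 90.757, -2.166], TCP at [0.254, 0.625, 0.211] pointing down, gripper open.
Joint ranges: [-162.19, 162.19], [-47.58, 125.68], [4.15, 143.07], [-65.23, 245.23], [0.69, 171.88], [-170.13, 170.13]. Speed limits (degrees/s): [108.29, 108.29, 127.2, 180, 180, 180].

### API

Orientations are given as [roll, pitch, yaw] about the fixed x, y, z axes, in that order (R = Rz(yaw) Ry(pitch) Rx(roll)).
In Python, from bench import manip gives the robot as it stands.
- The arm moves only by the tool servo_tool, never from a script. Its argument "plan" is a list of rows, each an object of numbers: "dx", "dy", "dz": the shift along the tool's x, y, z in cm; "spin": the turn about the tool's z in degrees; "grip": the finger opening in cm, from 0 to 8.54. A call has 1 to 20 rows; each row shifts and turns the commanded pose from where the row before left it, along the tool's axes as they then stand; what a row does not reach is not made up. A row lasts 1/10 s, in which the tool goes at most 50 mm and 8.59 degrees, less where a joint would pass 70% of its speed; a pose out of reach is approached as far as the arm can. A call is refused whole if a number of a shift passes 5 or a number of a turn 8.59, either way. A call with a gripper value outside its range is refused whole. The fingers move at their own pace and stop on an object; "newtons" is the grip in N (left out, the last holds). Time passes only in rows, so rows that do not move let the fingers close. It gives the time, the measured TCP pose, the force, the opening and the grip force at its end, in the units of the state.
- manip.get_obs(): the state, without advancing time (a new reading comes with each control period).
- manip.grab_frame(name): name is "side" or "top" or "wrist"; returns the picture (420x560x3 uint8, blue, green, red); there is no depth.
- manip.camera_info(name): a dict with "mtx" (3x3 intrinsics, pixels), "R" (3x3) and "t" (3): a world point X has camera coordinates R X + t. Camera axes: x right, y down, z forward; pixel columns grow to the right and rows downward; lengths in m; the calibration is good to about 2 mm. The wrist camera is an equidistant fisheye: a pixel r from the principal point sees the ray r / f radians off the axis. A picture is of the moment at which its call begins: read the wrist's pose just before it. camera_info takes no time and is no camera call; for the wrist camera it gives the pose at the moment of the call.
- manip.job_done(): hands the job in; it is judged then, once.
The state is a dict: "time": time; "qpos": joint angles; "dq": joint speeds; "effort": joint torques, N m; "eef_pos": TCP position; "tool_rot": TCP orientation; "force": force on the tool from outside, world axes, zero at the start; "ft_torque": the same for the moment, N m; "gripper_width": finger opening in m; "grip_force": force on a finger pad.
Only numpy, scipy, OpenCV 4.12 (cv2) and the standard library are available. Lean on these libraries where they do the work, as an engineer would, in place of code of your own. Each camera call takes 0.05 s, during which the arm holds its last target. There are 200 camera calls.

## Working session

There is one attempt and no reset: what is moved stays moved. The work goes in short steps, Python scripts to look and compute and a tool call to move; the robot and the scene stay as the last step left them, time stands still between calls to the robot, and variables do not carry over. Pictures are saved under pics/ and viewed, at most 10 in all, crops included, and the job is handed in when it is done.

Besides the shell and the picture viewer there is one more tool, called after "Request:" as name(argument=value, ...) on one line, values as JSON. servo_tool: Moves the arm, as the interface text tells. Its arguments: {"type":"object","properties":{"plan":{"type":"array"},"newtons":{"type":"number"}},"required":["plan"]}

```bash
mkdir -p pics; ls
python3 - <<'E'
from bench import manip
import cv2,json,numpy as np
s=manip.get_obs();print(s['eef_pos'],s['tool_rot'],s['time'],manip.tcp_to_grasp)
for n in['side','top']:
    cv2.imwrite(f'pics/{n}0.png',manip.grab_frame(n)); c=manip.camera_info(n); print(n,{k:np.round(v,3).tolist() if not isinstance(v,str) else v for k,v in c.items()})
E
```

```text
pics
[0.25390914 0.62518785 0.21004676] [-1.79932239e+02 -6.58737324e-04  1.57898113e+02] 0.0 0.0187
side {'mtx': [[394.047, 0.0, 284.437], [0.0, 394.047, 213.298], [0.0, 0.0, 1.0]], 'R': [[0.958, -0.286, 0.024], [-0.083, -0.357, -0.93], [0.274, 0.889, -0.366]], 't': [-0.557, 0.139, 1.021]}
top {'mtx': [[456.249, 0.0, 281.806], [0.0, 456.249, 204.799], [0.0, 0.0, 1.0]], 'R': [[0.027, -1.0, -0.006], [-0.979, -0.025, -0.201], [0.201, 0.012, -0.979]], 't': [-0.031, 0.573, 1.097]}
```

View pics/side0.png

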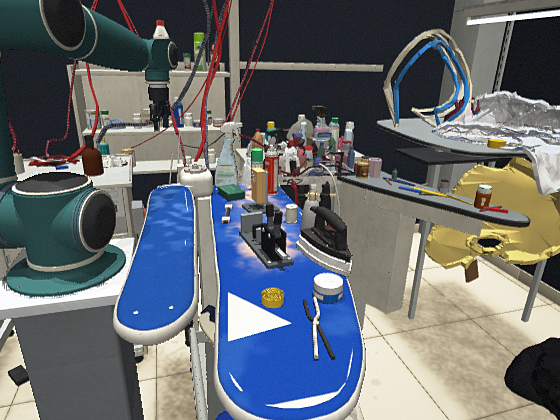

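View pics/top0.png

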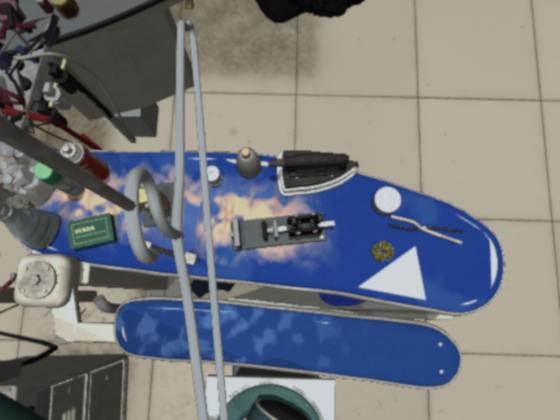

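Run:
```python
import cv2,numpy as np
t=cv2.imread('pics/top0.png');s=cv2.imread('pics/side0.png')
a=cv2.resize(t[150:290,110:380],None,fx=2.96,fy=2.96,interpolation=cv2.INTER_CUBIC)
b=cv2.resize(s[155:275,205:365],None,fx=5,fy=5,interpolation=cv2.INTER_CUBIC)
print(a.shape,b.shape)
cv2.imwrite('pics/a.png',a);cv2.imwrite('pics/b.png',b)
```

```text
(414, 799, 3) (600, 800, 3)
```

View pics/a.png

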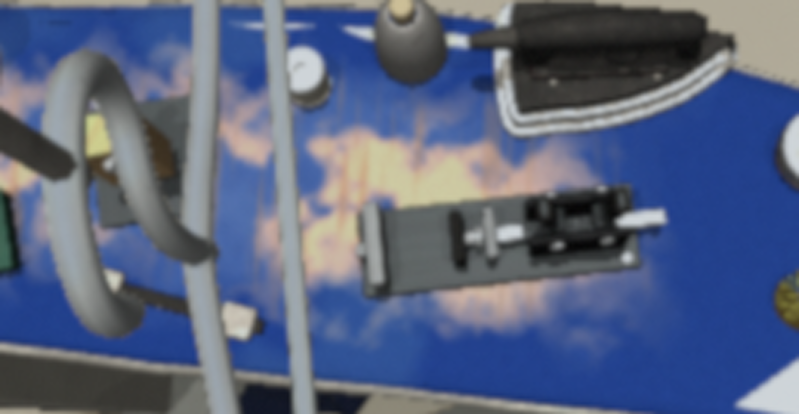

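View pics/b.png

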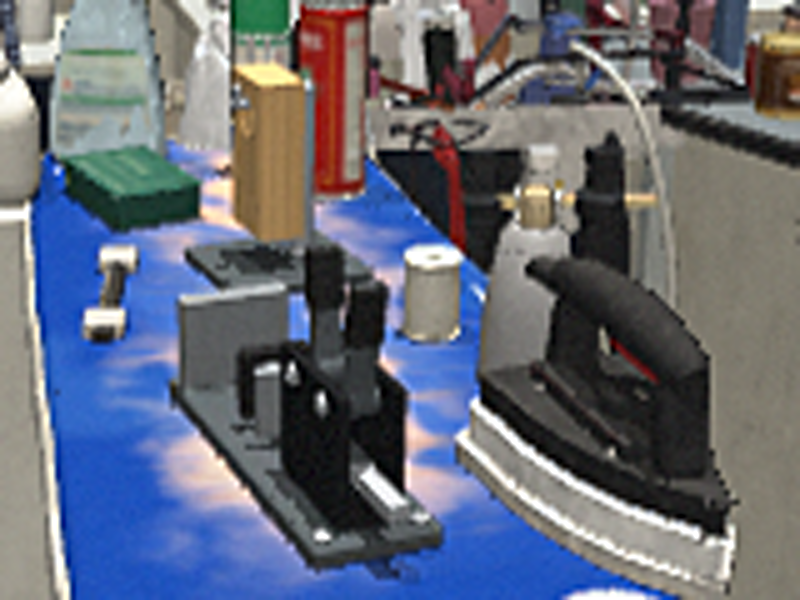

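```bash
cat > h.py <<'E'
from bench import manip
import numpy as np,cv2
def ray(n,uv,c=None):
    c=c or manip.camera_info(n);K=c['mtx'];R=np.array(c['R']);t=np.array(c['t'])
    x=(uv[0]-K[0][2])/K[0][0];y=(uv[1]-K[1][2])/K[1][1]
    if n=='wrist':
        r=np.hypot(x,y);d=np.array([x/r*np.sin(r),y/r*np.sin(r),np.cos(r)]) if r else np.array([0,0,1.])
    else: d=np.array([x,y,1.])
    return -R.T@t,R.T@d
def atz(n,uv,z,c=None):
    o,d=ray(n,uv,c);return o+d*(z-o[2])/d[2]
def proj(n,X,c=None):
    c=c or manip.camera_info(n);K=np.array(c['mtx']);p=np.array(c['R'])@np.array(X)+c['t']
    if n=='wrist':
        th=np.arctan2(np.hypot(p[0],p[1]),p[2]);p=np.r_[p[:2]/np.hypot(p[0],p[1])*th,1]
    p=K@(p/p[2]);return p[:2]
E
python3 - <<'E'
from h import *
np.set_printoptions(precision=3,suppress=True)
A=lambda u,v:(110+u/2.96,150+v/2.96)
B=lambda u,v:(205+u/5,155+v/5)
for p,z in [((640,266),.012),((634,187),.012),((387,294),.012),((360,208),.071),((365,296),.071),((383,206),.071)]: print('top',p,atz('top',A(*p),z))
for p,z in [((315,550),.012),((441,520),.012),((172,385),.012),((178,298),.071),((285,285),.071)]: print('side',p,atz('side',B(*p),z))
for p in[(232,68),(270,84),(305,78),(272,64)]: print('clap',p,atz('side',B(*p),.15))
for p in[(232,230),(268,241),(303,240)]: print('clapbot',p,atz('side',B(*p),.035))
for p in[(97,115),(110,155),(95,180)]: print('claptop',p,atz('top',A(*p),.15))
for p in [(185,95),(100,225),(180,195)]: print('base',atz('top',A(*p),.01))
for p in [(185,248),(240,290),(375,275)]: print('base',atz('side',B(*p),.01))
E
```

```text
top (640, 266) [ 0.494 -0.133  0.012]
top (634, 187) [ 0.564 -0.127  0.012]
top (387, 294) [0.463 0.088 0.012]
top (360, 208) [0.529 0.108 0.071]
top (365, 296) [0.455 0.1   0.071]
top (383, 206) [0.531 0.088 0.071]
side (315, 550) [ 0.495 -0.137  0.012]
side (441, 520) [ 0.57  -0.121  0.012]
side (172, 385) [0.461 0.087 0.012]
side (178, 298) [0.466 0.084 0.071]
side (285, 285) [0.534 0.09  0.071]
clap (232, 68) [0.549 0.312 0.15 ]
clap (270, 84) [0.565 0.266 0.15 ]
clap (305, 78) [0.593 0.276 0.15 ]
clap (272, 64) [0.579 0.318 0.15 ]
clapbot (232, 230) [0.544 0.294 0.035]
clapbot (268, 241) [0.564 0.266 0.035]
clapbot (303, 240) [0.589 0.263 0.035]
claptop (97, 115) [0.585 0.31  0.15 ]
claptop (110, 155) [0.553 0.297 0.15 ]
claptop (95, 180) [0.533 0.307 0.15 ]
base [0.638 0.278 0.01 ]
base [0.518 0.345 0.01 ]
base [0.547 0.276 0.01 ]
base [0.517 0.332 0.01 ]
base [0.538 0.24  0.01 ]
base [0.638 0.247 0.01 ]
```

Request:
servo_tool(plan=[{"spin": -7.8, "dz": -1}, {"spin": -7.8, "dz": -1}, {"spin": -7.8, "dz": -1}, {"spin": -7.8, "dz": -1}, {"spin": -7.8}, {"dx": -0.96, "dy": -3.12}, {"dx": -0.96, "dy": -3.12}, {"dx": -0.96, "dy": -3.12}, {"dx": -0.96, "dy": -3.12}, {"dx": -0.96, "dy": -3.12}, {"dx": -0.96, "dy": -3.12}, {"dx": -0.96, "dy": -3.12}, {"dx": -0.96, "dy": -3.12}, {"dx": -0.96, "dy": -3.12}, {"dx": -0.96, "dy": -3.12}, {"dx": -0.96, "dy": -3.12}, {"dx": -0.96, "dy": -3.12}, {}])

```text
schema error: expected keys dx, dy, dz, spin, grip
```

Run:
```python
from h import *
s=manip.get_obs();print(s['eef_pos'],s['tool_rot'],s['time'],s['qpos'])
c=manip.camera_info('wrist');print({k:np.round(v,3).tolist() for k,v in c.items() if not isinstance(v,str)})
np.save('c1.npy',c,allow_pickle=True)
f=manip.grab_frame('wrist');cv2.imwrite('pics/w1.png',f)
cv2.imwrite('pics/w1b.png',cv2.resize(f,(800,600),interpolation=cv2.INTER_CUBIC))
```

```text
[0.25392489 0.62519284 0.21009427] [-1.79936408e+02 -2.68402429e-03  1.57894567e+02] 0.1 [ 6.57294282e+01  6.67260328e+00  8.26344373e+01  2.79650021e-04
  9.07566071e+01 -2.16513658e+00]
{'mtx': [[325.192, 0.0, 280.845], [0.0, 325.192, 204.829], [0.0, 0.0, 1.0]], 'R': [[0.377, 0.926, -0.001], [0.895, -0.364, 0.257], [0.238, -0.098, -0.966]], 't': [-0.675, -0.034, 0.378]}
```

View pics/w1b.png

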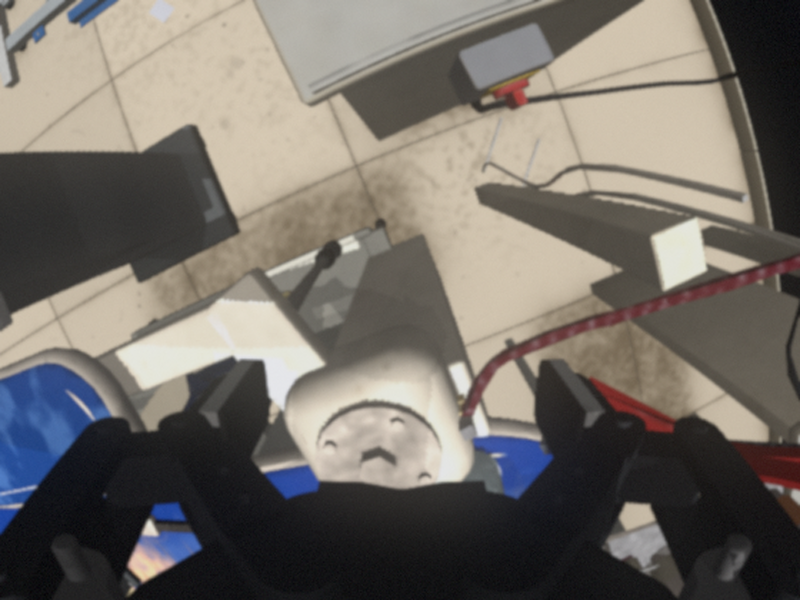

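Request:
servo_tool(plan=[{"dx": 0, "dy": 0, "dz": -1, "spin": -7.8, "grip": 8.5}, {"dx": 0, "dy": 0, "dz": -1, "spin": -7.8, "grip": 8.5}, {"dx": 0, "dy": 0, "dz": -1, "spin": -7.8, "grip": 8.5}, {"dx": 0, "dy": 0, "dz": -1, "spin": -7.8, "grip": 8.5}, {"dx": 0, "dy": 0, "dz": 0, "spin": -7.8, "grip": 8.5}, {"dx": -2.06, "dy": -3.42, "dz": 0, "spin": 0, "grip": 8.5}, {"dx": -2.06, "dy": -3.42, "dz": 0, "spin": 0, "grip": 8.5}, {"dx": -2.06, "dy": -3.42, "dz": 0, "spin": 0, "grip": 8.5}, {"dx": -2.06, "dy": -3.42, "dz": 0, "spin": 0, "grip": 8.5}, {"dx": -2.06, "dy": -3.42, "dz": 0, "spin": 0, "grip": 8.5}, {"dx": -2.06, "dy": -3.42, "dz": 0, "spin": 0, "grip": 8.5}, {"dx": -2.06, "dy": -3.42, "dz": 0, "spin": 0, "grip": 8.5}, {"dx": -2.06, "dy": -3.42, "dz": 0, "spin": 0, "grip": 8.5}, {"dx": -2.06, "dy": -3.42, "dz": 0, "spin": 0, "grip": 8.5}, {"dx": -2.06, "dy": -3.42, "dz": 0, "spin": 0, "grip": 8.5}, {"dx": -2.06, "dy": -3.42, "dz": 0, "spin": 0, "grip": 8.5}, {"dx": -2.06, "dy": -3.42, "dz": 0, "spin": 0, "grip": 8.5}, {"dx": 0, "dy": 0, "dz": 0, "spin": 0, "grip": 8.5}, {"dx": 0, "dy": 0, "dz": 0, "spin": 0, "grip": 8.5}])

```text
time: 2.05
eef_pos: [0.6101, 0.304, 0.2502]
tool_rot: [180.0, -0.1, -163.2]
force: [-0.0, 0.9, 0.3]
gripper_width: 0.0848
grip_force: 0.0
```

Run:
```python
from h import *
s=manip.get_obs();print(s['eef_pos'],s['tool_rot'],s['time'],s['qpos'])
c=manip.camera_info('wrist')
np.save('c1.npy',c,allow_pickle=True)
f=manip.grab_frame('wrist');cv2.imwrite('pics/w2.png',f)
cv2.imwrite('pics/w2b.png',cv2.resize(f,(800,600),interpolation=cv2.INTER_CUBIC))
```

```text
[0.61013451 0.30395378 0.25023335] [ 1.79993643e+02 -5.41252389e-02 -1.63189848e+02] 2.05 [ 2.43313647e+01  7.08894594e+00  7.84910100e+01  1.34274778e-02
  9.44728714e+01 -8.24777437e+01]
```

View pics/w2b.png

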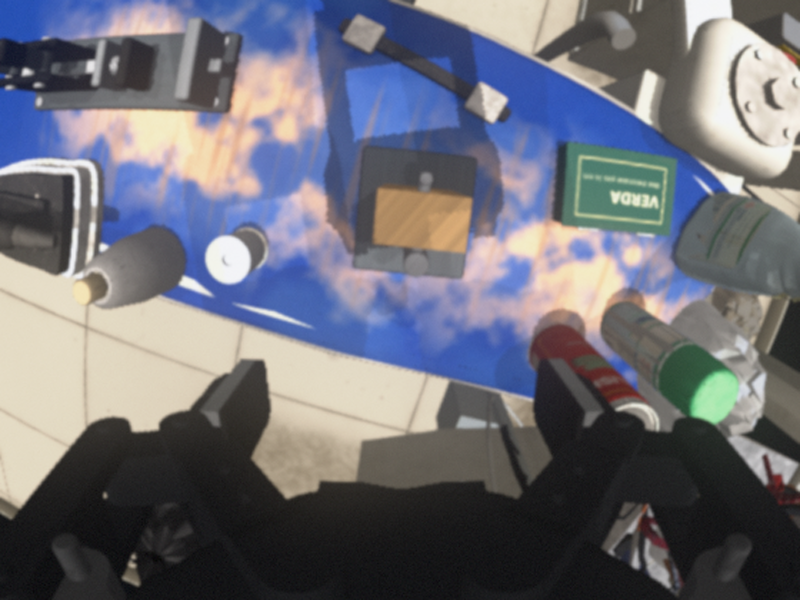

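Run:
```python
from h import *
np.set_printoptions(precision=4,suppress=True)
c=np.load('c1.npy',allow_pickle=True).item()
f=cv2.imread('pics/w2.png')[90:205,235:345]
cv2.imwrite('pics/w2c.png',cv2.resize(f,None,fx=5,fy=5,interpolation=cv2.INTER_CUBIC))
S=.7
P=[atz('wrist',(u*S,v*S),.15,c) for u,v in [(378,187),(472,193),(469,253),(374,247)]]
print(np.array(P));print(np.mean(P,0))
for i in range(4): d=(P[(i+1)%4]-P[i])[:2];print(np.hypot(*d),np.degrees(np.arctan2(d[1],d[0])))
print('post',atz('wrist',(415*S,262*S),.14,c),'tip',atz('wrist',(427*S,180*S),.13,c))
print('cam',-np.array(c['R']).T@c['t'])
for n,p,z in [('jawtop',[(203,20),(232,28),(183,92),(218,108)],.071),('bedcorner',[(242,33),(232,112),(45,108)],.012)]:
  for u,v in p: print(n,atz('wrist',(u*S,v*S),z,c))
```

```text
[[0.5604 0.275  0.15  ]
 [0.5479 0.3268 0.15  ]
 [0.5815 0.336  0.15  ]
 [0.5941 0.2825 0.15  ]]
[0.571  0.3051 0.15  ]
0.05332488854262081 103.53486354974261
0.03476786869883268 15.265846516587422
0.054982149302151735 -76.7307523978798
0.03450244392256789 -167.47226948865423
post [0.5975 0.3085 0.14  ] tip [0.5486 0.3014 0.13  ]
cam [0.5487 0.285  0.4134]
jawtop [0.4689 0.099  0.071 ]
jawtop [0.472  0.1264 0.071 ]
jawtop [0.5294 0.1011 0.071 ]
jawtop [0.5363 0.1353 0.071 ]
bedcorner [0.4619 0.1105 0.012 ]
bedcorner [0.5351 0.1241 0.012 ]
bedcorner [ 0.5658 -0.1039  0.012 ]
```

View pics/w2c.png

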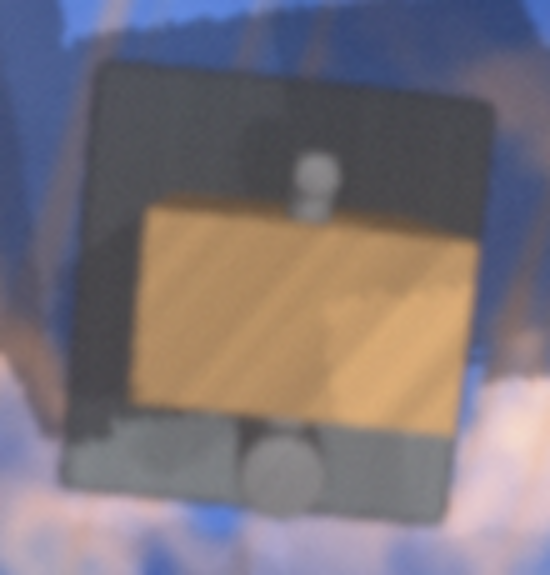

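Request:
servo_tool(plan=[{"dx": 0, "dy": 0, "dz": 0, "spin": 3.3, "grip": 8.5}, {"dx": 1.85, "dy": 0.5, "dz": 0, "spin": 0, "grip": 8.5}, {"dx": 1.85, "dy": 0.5, "dz": 0, "spin": 0, "grip": 8.5}, {"dx": 0, "dy": 0, "dz": 2.5, "spin": 0, "grip": 8.5}, {"dx": 0, "dy": 0, "dz": 2.5, "spin": 0, "grip": 8.5}, {"dx": 0, "dy": 0, "dz": 2.5, "spin": 0, "grip": 8.5}, {"dx": 0, "dy": 0, "dz": 2.5, "spin": 0, "grip": 8.5}, {"dx": 0, "dy": 0, "dz": 2.5, "spin": 0, "grip": 8.5}, {"dx": 0, "dy": 0, "dz": 2.2, "spin": 0, "grip": 8.5}, {"dx": 0, "dy": 0, "dz": 0, "spin": 0, "grip": 8.5}, {"dx": 0, "dy": 0, "dz": 0, "spin": 0, "grip": 5}, {"dx": 0, "dy": 0, "dz": 0, "spin": 0, "grip": 5}, {"dx": 0, "dy": 0, "dz": 0, "spin": 0, "grip": 5}, {"dx": 0, "dy": 0, "dz": 0, "spin": 0, "grip": 5}, {"dx": 0, "dy": 0, "dz": 0, "spin": 0, "grip": 5}, {"dx": 0, "dy": 0, "dz": 0, "spin": 0, "grip": 5}], newtons=40)

```text
time: 3.7
eef_pos: [0.572, 0.3061, 0.1058]
tool_rot: [179.9, 0.1, -166.4]
force: [-0.8, 2.2, 8.1]
gripper_width: 0.0533
grip_force: 41.8
```

Run:
```python
from h import *
s=manip.get_obs();print(s['eef_pos'],s['tool_rot'],s['time'],s['qpos'])
f=manip.grab_frame('side');g=manip.grab_frame('wrist')
a=cv2.resize(f[150:230,240:290],(350,560),interpolation=cv2.INTER_CUBIC)
g=cv2.resize(g[150:360,130:400],(440,342));o=np.zeros((560,790,3),np.uint8);o[:,:350]=a;o[:342,350:]=g
cv2.imwrite('pics/g1.png',o)
```

```text
[0.57203625 0.30613507 0.10580826] [ 1.79944191e+02  1.42580304e-01 -1.66399484e+02] 3.7 [ 2.58901730e+01  5.98713044e+00  9.31419597e+01  2.45015654e-02
  8.07197187e+01 -7.77143318e+01]
```

View pics/g1.png

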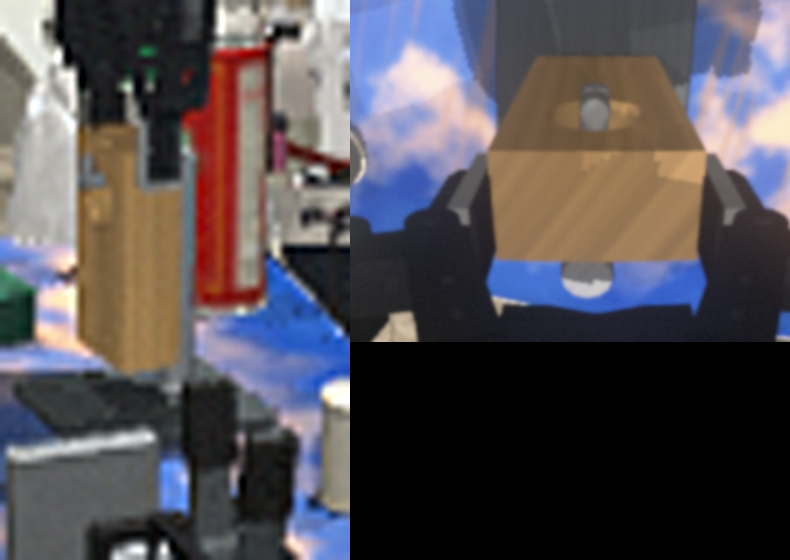

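Request:
servo_tool(plan=[{"dx": 0, "dy": 0, "dz": -0.5, "spin": 0, "grip": 5}, {"dx": 0, "dy": 0, "dz": -0.5, "spin": 0, "grip": 5}, {"dx": 0, "dy": 0, "dz": -0.5, "spin": 0, "grip": 5}, {"dx": 0, "dy": 0, "dz": 0, "spin": 0, "grip": 5}, {"dx": 0, "dy": 0, "dz": 0, "spin": 0, "grip": 5}])

```text
time: 4.3
eef_pos: [0.5715, 0.3056, 0.1189]
tool_rot: [180.0, 0.0, -166.4]
force: [0.5, -0.7, -1.6]
gripper_width: 0.0533
grip_force: 42.6
```

Request:
servo_tool(plan=[{"dx": 0.5, "dy": 0, "dz": -0.1, "spin": 0, "grip": 5}, {"dx": 1, "dy": 0, "dz": 0, "spin": 0, "grip": 5}, {"dx": 0, "dy": 0, "dz": 0, "spin": 0, "grip": 5}])

```text
time: 4.6
eef_pos: [0.5557, 0.3018, 0.1197]
tool_rot: [-180.0, -0.0, -166.4]
force: [0.4, -0.1, -1.5]
gripper_width: 0.0529
grip_force: 42.6
```

Request:
servo_tool(plan=[{"dx": 1, "dy": 0, "dz": 0, "spin": 0, "grip": 5}, {"dx": 1, "dy": 0, "dz": 0, "spin": 0, "grip": 5}, {"dx": 0, "dy": 0, "dz": 0, "spin": 0, "grip": 5}])

```text
time: 4.9
eef_pos: [0.5363, 0.2971, 0.12]
tool_rot: [180.0, -0.0, -166.4]
force: [0.2, 0.3, -1.3]
gripper_width: 0.0533
grip_force: 42.6
```

Request:
servo_tool(plan=[{"dx": 1.5, "dy": 0, "dz": 0, "spin": 0, "grip": 5}, {"dx": 1.5, "dy": 0, "dz": 0, "spin": 0, "grip": 5}, {"dx": 2, "dy": 0, "dz": 0, "spin": 0, "grip": 5}, {"dx": 0, "dy": 0, "dz": 0, "spin": 0, "grip": 5}])

```text
time: 5.3
eef_pos: [0.4875, 0.2853, 0.1201]
tool_rot: [180.0, 0.0, -166.4]
force: [0.3, 0.6, -1.5]
gripper_width: 0.0534
grip_force: 42.6
```

Request:
servo_tool(plan=[{"dx": 0, "dy": 0, "dz": -2, "spin": 0, "grip": 5}, {"dx": 0, "dy": 0, "dz": -2, "spin": 7.97, "grip": 5}, {"dx": 0, "dy": 0, "dz": -2, "spin": 7.97, "grip": 5}, {"dx": 0, "dy": 0, "dz": -2, "spin": 7.97, "grip": 5}, {"dx": 0, "dy": 0, "dz": 0, "spin": 7.97, "grip": 5}, {"dx": 0, "dy": 0, "dz": 0, "spin": 7.97, "grip": 5}, {"dx": 0, "dy": 0, "dz": 0, "spin": 7.97, "grip": 5}, {"dx": 0, "dy": 0, "dz": 0, "spin": 7.97, "grip": 5}, {"dx": 0, "dy": 0, "dz": 0, "spin": 7.97, "grip": 5}, {"dx": 0, "dy": 0, "dz": 0, "spin": 7.97, "grip": 5}, {"dx": 0, "dy": 0, "dz": 0, "spin": 7.97, "grip": 5}, {"dx": 0, "dy": 0, "dz": 0, "spin": 7.97, "grip": 5}, {"dx": 0, "dy": 0, "dz": 0, "spin": 7.97, "grip": 5}, {"dx": 0, "dy": 0, "dz": 0, "spin": 0, "grip": 5}])

```text
time: 6.7
eef_pos: [0.4893, 0.2857, 0.1999]
tool_rot: [180.0, -0.0, 97.8]
force: [0.1, 0.5, -1.9]
gripper_width: 0.0531
grip_force: 42.7
```

Request:
servo_tool(plan=[{"dx": -2.18, "dy": -0.13, "dz": 0, "spin": 0, "grip": 5}, {"dx": -2.18, "dy": -0.13, "dz": 0, "spin": 0, "grip": 5}, {"dx": -2.18, "dy": -0.13, "dz": 0, "spin": 0, "grip": 5}, {"dx": -2.18, "dy": -0.13, "dz": 0, "spin": 0, "grip": 5}, {"dx": -2.18, "dy": -0.13, "dz": 0, "spin": 0, "grip": 5}, {"dx": -2.18, "dy": -0.13, "dz": 0, "spin": 0, "grip": 5}, {"dx": -2.18, "dy": -0.13, "dz": 0, "spin": 0, "grip": 5}, {"dx": -2.18, "dy": -0.13, "dz": 0, "spin": 0, "grip": 5}, {"dx": -2.18, "dy": -0.13, "dz": 0, "spin": 0, "grip": 5}, {"dx": -2.18, "dy": -0.13, "dz": 0, "spin": 0, "grip": 5}, {"dx": 0, "dy": 0, "dz": 0, "spin": 0, "grip": 5}, {"dx": 0, "dy": 0, "dz": 0, "spin": 0, "grip": 5}])

```text
time: 7.9
eef_pos: [0.5064, 0.0677, 0.1999]
tool_rot: [180.0, -0.0, 98.1]
force: [-0.6, 1.1, -1.8]
gripper_width: 0.0532
grip_force: 42.7
```

Run:
```python
from h import *
s=manip.get_obs();print(s['eef_pos'],s['tool_rot'],s['time'],s['qpos'])
c=manip.camera_info('wrist')
np.save('c2.npy',c,allow_pickle=True)
f=manip.grab_frame('wrist');cv2.imwrite('pics/w3.png',f)
g=manip.grab_frame('side');cv2.imwrite('pics/s3.png',g)
# left: wrist crop x2 ; right: side crop
a=cv2.resize(f[100:400,130:430],(480,480),interpolation=cv2.INTER_CUBIC)
b=cv2.resize(g[160:270,225:298],(318,480),interpolation=cv2.INTER_CUBIC)
cv2.imwrite('pics/w3b.png',np.hstack([a,b]))
```

```text
[0.5063781  0.06771916 0.19988893] [ 1.79987405e+02 -8.06026286e-03  9.80746600e+01] 7.9 [ 4.75076294e+00 -1.39849153e+01  1.03263664e+02  8.77763899e-03
  9.07091445e+01 -3.32378661e+00]
```

View pics/w3b.png

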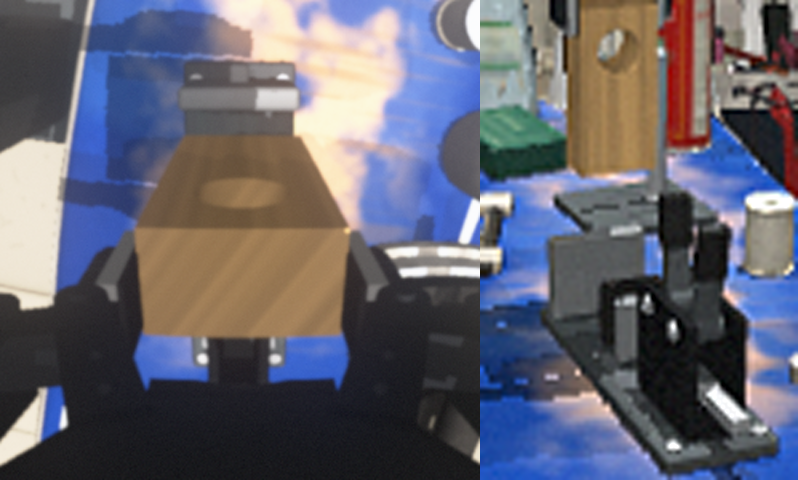

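Run:
```python
from h import *
np.set_printoptions(precision=4,suppress=True)
c=np.load('c2.npy',allow_pickle=True).item()
p=np.array([.5064,.0677]);y=np.radians(98.07);X=np.array([np.cos(y),np.sin(y)]);Y=np.array([-X[1],X[0]])
W=lambda u,v:(130+u/1.6,100+v/1.6)
for n,q,z in [('bed end',[(186,63),(297,64)],.012),('jaw in',[(179,108),(299,110)],.071),('clap front edge',[(181,137),(304,137)],.129),('clap top',[(136,229),(348,229)],.244),('clap top rear',[(145,336),(343,336)],.244),('bed side at jaw',[(186,135),(294,135)],.012),('rear bolts',[(202,357),(275,357)],.012)]:
  for w in q:
    P=atz('wrist',W(*w),z,c)[:2]; print(n,P,'rel tool fwd,left',(P-p)@X,(P-p)@Y)
```

```text
bed end [0.4637 0.1064] rel tool fwd,left 0.044296592122642434 0.03685441482435725
bed end [0.5379 0.1162] rel tool fwd,left 0.043587340328043955 -0.03794597281588651
jaw in [0.4686 0.0847] rel tool fwd,left 0.022160398656933436 0.03499949517519673
jaw in [0.5364 0.0931] rel tool fwd,left 0.020958024044731835 -0.033249899458069214
clap front edge [0.4769 0.0808] rel tool fwd,left 0.01713075965870469 0.027324021078731456
clap front edge [0.5331 0.0888] rel tool fwd,left 0.017115624358866863 -0.029376110106577952
clap top [0.4785 0.0813] rel tool fwd,left 0.017347721734723803 0.025700849949494117
clap top [0.5308 0.0887] rel tool fwd,left 0.017328830786236437 -0.027139560648422746
clap top rear [0.4829 0.0498] rel tool fwd,left -0.014420311339846104 0.025778184578660567
clap top rear [0.5365 0.0573] rel tool fwd,left -0.014498319318418697 -0.028343071949349645
bed side at jaw [0.4697 0.0571] rel tool fwd,left -0.005358531646783027 0.037787454540573126
bed side at jaw [0.5435 0.0675] rel tool fwd,left -0.005393559350995248 -0.03674358149765533
rear bolts [ 0.5014 -0.1233] rel tool fwd,left -0.18845549036837322 0.03174990763154609
rear bolts [ 0.5603 -0.1149] rel tool fwd,left -0.18836266192707926 -0.027748900721279102
```

Request:
servo_tool(plan=[{"dx": -0.55, "dy": 0, "dz": 0, "spin": 0, "grip": 5}, {"dx": 0, "dy": 0, "dz": 2, "spin": 0, "grip": 5}, {"dx": 0, "dy": 0, "dz": 2, "spin": 0, "grip": 5}, {"dx": 0, "dy": 0, "dz": 2, "spin": 0, "grip": 5}, {"dx": 0, "dy": 0, "dz": 1.5, "spin": 0, "grip": 5}, {"dx": 0, "dy": 0, "dz": 1.5, "spin": 0, "grip": 5}, {"dx": 0, "dy": 0, "dz": 1, "spin": 0, "grip": 5}, {"dx": 0, "dy": 0, "dz": 1, "spin": 0, "grip": 5}, {"dx": 0, "dy": 0, "dz": 0.2, "spin": 0, "grip": 5}, {"dx": 0, "dy": 0, "dz": 0, "spin": 0, "grip": 5}, {"dx": 0, "dy": 0, "dz": 0, "spin": 0, "grip": 5}])

```text
time: 9.1
eef_pos: [0.5073, 0.0624, 0.0884]
tool_rot: [180.0, 0.0, 98.0]
force: [-0.1, 0.1, -1.4]
gripper_width: 0.0528
grip_force: 42.7
```

Request:
servo_tool(plan=[{"dx": 0, "dy": 0, "dz": 0.2, "spin": 0, "grip": 5}, {"dx": 0, "dy": 0, "dz": 0.15, "spin": 0, "grip": 5}, {"dx": 0, "dy": 0, "dz": 0, "spin": 0, "grip": 5}, {"dx": 0, "dy": 0, "dz": 0, "spin": 0, "grip": 5}])

```text
time: 9.5
eef_pos: [0.5069, 0.0624, 0.0844]
tool_rot: [180.0, 0.0, 98.0]
force: [-0.3, 0.3, -1.7]
gripper_width: 0.0531
grip_force: 42.7
```

Request:
servo_tool(plan=[{"dx": 0, "dy": 0, "dz": 0.1, "spin": 0, "grip": 5}, {"dx": 0, "dy": 0, "dz": 0.05, "spin": 0, "grip": 5}, {"dx": 0, "dy": 0, "dz": 0, "spin": 0, "grip": 5}, {"dx": 0, "dy": 0, "dz": 0, "spin": 0, "grip": 5}])

```text
time: 9.9
eef_pos: [0.5071, 0.0625, 0.0835]
tool_rot: [180.0, -0.0, 98.0]
force: [-1.8, 0.1, 5.1]
gripper_width: 0.0534
grip_force: 43.6
```

Request:
servo_tool(plan=[{"dx": 0, "dy": 0, "dz": -0.05, "spin": 0, "grip": 5.3}, {"dx": 0, "dy": 0, "dz": 0, "spin": 0, "grip": 5.4}, {"dx": 0, "dy": 0, "dz": 0, "spin": 0, "grip": 5.6}, {"dx": 0, "dy": 0, "dz": 0, "spin": 0, "grip": 6}, {"dx": 0, "dy": 0, "dz": 0, "spin": 0, "grip": 7}, {"dx": 0, "dy": 0, "dz": 0, "spin": 0, "grip": 8.5}, {"dx": 0, "dy": 0, "dz": 0, "spin": 0, "grip": 8.5}, {"dx": 0, "dy": 0, "dz": 0, "spin": 0, "grip": 8.5}, {"dx": 0, "dy": 0, "dz": -2, "spin": 0, "grip": 8.5}, {"dx": 0, "dy": 0, "dz": -3, "spin": 0, "grip": 8.5}, {"dx": 0, "dy": 0, "dz": -3, "spin": 0, "grip": 8.5}, {"dx": 0, "dy": 0, "dz": -3, "spin": 0, "grip": 8.5}, {"dx": 0, "dy": 0, "dz": -2.5, "spin": 0, "grip": 8.5}, {"dx": 0, "dy": 0, "dz": 0, "spin": 0, "grip": 8.5}])

```text
time: 11.3
eef_pos: [0.508, 0.0625, 0.2221]
tool_rot: [179.7, 0.0, 98.0]
force: [-0.0, 0.4, 0.4]
gripper_width: 0.085
grip_force: 0.0
```

Request:
servo_tool(plan=[{"dx": 0, "dy": 0, "dz": 0, "spin": -8.2, "grip": 8.5}, {"dx": 0, "dy": 0, "dz": 0, "spin": -8.2, "grip": 8.5}, {"dx": 0, "dy": 0, "dz": 0, "spin": -8.2, "grip": 8.5}, {"dx": 0, "dy": 0, "dz": 0, "spin": -8.2, "grip": 8.5}, {"dx": 0, "dy": 0, "dz": 0, "spin": -8.2, "grip": 8.5}, {"dx": 0, "dy": 0, "dz": 0, "spin": -8.2, "grip": 8.5}, {"dx": 0, "dy": 0, "dz": 0, "spin": -8.2, "grip": 8.5}, {"dx": 0, "dy": 0, "dz": 0, "spin": -8.2, "grip": 8.5}, {"dx": 0, "dy": 0, "dz": 0, "spin": -8.2, "grip": 8.5}, {"dx": 0, "dy": 0, "dz": 0, "spin": -8.2, "grip": 8.5}, {"dx": 0, "dy": 0, "dz": 0, "spin": -8, "grip": 8.5}, {"dx": 0, "dy": -2.78, "dz": 0, "spin": 0, "grip": 8.5}, {"dx": 0, "dy": -2.78, "dz": 0, "spin": 0, "grip": 8.5}, {"dx": 0, "dy": -2.78, "dz": 0, "spin": 0, "grip": 8.5}, {"dx": 0, "dy": -2.78, "dz": 0, "spin": 0, "grip": 8.5}, {"dx": 0, "dy": -2.78, "dz": 0, "spin": 0, "grip": 8.5}, {"dx": 0, "dy": 0, "dz": 0, "spin": 0, "grip": 8.5}, {"dx": 0, "dy": 0, "dz": 0, "spin": 0, "grip": 8.5}])

```text
time: 13.1
eef_pos: [0.526, -0.0755, 0.2176]
tool_rot: [180.0, -0.1, -172.1]
force: [0.5, 0.4, 0.7]
gripper_width: 0.0851
grip_force: 0.0
```

Run:
```python
from h import *
s=manip.get_obs();print(s['eef_pos'],s['tool_rot'],s['time'],s['qpos'])
c=manip.camera_info('wrist')
np.save('c3.npy',c,allow_pickle=True)
f=manip.grab_frame('wrist');cv2.imwrite('pics/w4.png',f)
g=manip.grab_frame('side');cv2.imwrite('pics/s4.png',g)
a=cv2.resize(f[80:330,130:430],(600,500),interpolation=cv2.INTER_CUBIC)
b=cv2.resize(g[180:270,225:261],(200,500),interpolation=cv2.INTER_CUBIC)
cv2.imwrite('pics/w4b.png',np.hstack([a,b]))
```

```text
[ 0.52600015 -0.07546355  0.21758854] [ 1.79972565e+02 -5.02846433e-02 -1.72114302e+02] 13.1 [-1.09205858e+01 -1.14975181e+01  9.95513156e+01  9.76588899e-03
  9.20026468e+01 -1.08805936e+02]
```

View pics/w4b.png

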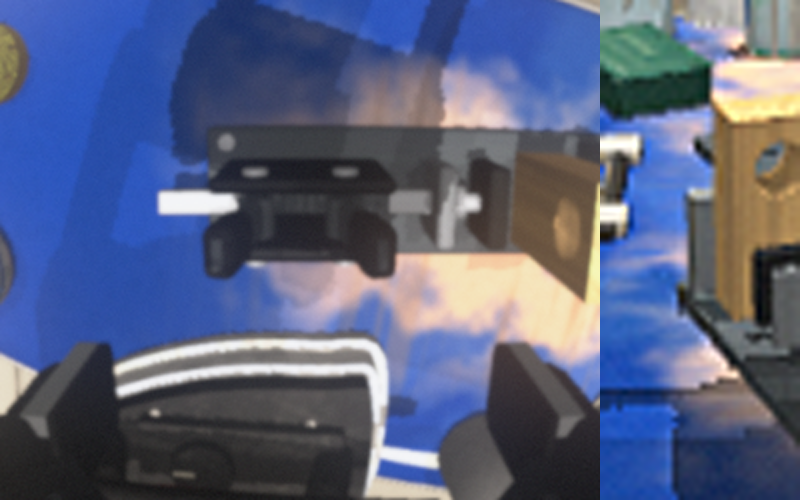

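Run:
```python
from h import *
c=np.load('c3.npy',allow_pickle=True).item()
p=np.array([.5260,-.0755]);y=np.radians(-172.1);X=np.array([np.cos(y),np.sin(y)]);T=np.array([np.sin(y),-np.cos(y)])
W=lambda u,v:(130+u/2,80+v/2)
print('cam',-np.array(c['R']).T@c['t'])
for n,q,z in [('rear L/R',[(205,255),(243,255)],.15),('front L/R',[(355,255),(396,255)],.15),('cap rows',[(225,240),(225,278),(375,278)],.15),('clap top',[(585,300),(598,180)],.127),('bed rear corners',[(210,128)],.012),('bed near edge',[(450,128),(450,252)],.012)]:
  for w in q:
    P=atz('wrist',W(*w),z,c)[:2]; print(n,P.round(4),'tool x,y mm',((P-p)@X*1e3).round(1),((P-p)@T*1e3).round(1))
# projected expected: levers' box corners if centred at tool: check
o=np.array([.512,.0281]);a=np.radians(98.05);CX=np.array([np.cos(a),np.sin(a)]);CY=np.array([-CX[1],CX[0]])
for x in(-140,-105,-70):
  for yy in(-10.5,10.5):
    P=o+CX*x/1e3+CY*yy/1e3;u=proj('wrist',[*P,.15],c);print(x,yy,((u-[130,80])*2).round(0))
```

```text
cam [ 0.46234112 -0.08458916  0.38074322]
rear L/R [ 0.5299 -0.1113] tool x,y mm 1.1 -36.0
rear L/R [ 0.5279 -0.0972] tool x,y mm 1.1 -21.8
front L/R [ 0.5223 -0.0563] tool x,y mm 1.0 19.5
front L/R [ 0.5202 -0.0412] tool x,y mm 1.0 34.8
cap rows [ 0.5232 -0.1045] tool x,y mm 6.8 -28.3
cap rows [ 0.5377 -0.1029] tool x,y mm -7.8 -28.8
cap rows [ 0.5301 -0.0475] tool x,y mm -7.9 27.2
clap top [0.5347 0.052 ] tool x,y mm -26.2 125.1
clap top [0.4817 0.0448] tool x,y mm 27.4 125.3
bed rear corners [ 0.4954 -0.1324] tool x,y mm 38.1 -52.2
bed near edge [0.4759 0.0036] tool x,y mm 38.8 85.2
bed near edge [0.5486 0.017 ] tool x,y mm -35.1 88.5
-140 -10.5 [208. 287.]
-140 10.5 [205. 232.]
-105 -10.5 [301. 287.]
-105 10.5 [301. 232.]
-70 -10.5 [394. 286.]
-70 10.5 [396. 232.]
```

Request:
servo_tool(plan=[{"dx": 0.1, "dy": -0.06, "dz": 1.5, "spin": 0, "grip": 8.5}, {"dx": 0, "dy": 0, "dz": 1.5, "spin": 0, "grip": 8.5}, {"dx": 0, "dy": 0, "dz": 1.5, "spin": 0, "grip": 8.5}, {"dx": 0, "dy": 0, "dz": 1.5, "spin": 0, "grip": 8.5}, {"dx": 0, "dy": 0, "dz": 1.5, "spin": 0, "grip": 8.5}, {"dx": 0, "dy": 0, "dz": 1.5, "spin": 0, "grip": 8.5}, {"dx": 0, "dy": 0, "dz": 1.65, "spin": 0, "grip": 8.5}, {"dx": 0, "dy": 0, "dz": 0, "spin": 0, "grip": 8.5}, {"dx": 0, "dy": 0, "dz": 0, "spin": 0, "grip": 8.5}])

```text
time: 14.1
eef_pos: [0.5253, -0.076, 0.1117]
tool_rot: [180.0, -0.0, -172.0]
force: [0.0, -0.2, -0.2]
gripper_width: 0.085
grip_force: 0.0
```

```bash
cat >> h.py <<'E'
O=np.array([.512,.0281]);_a=np.radians(98.05);CX=np.array([np.cos(_a),np.sin(_a)]);CY=np.array([-CX[1],CX[0]])
def clampxy(P): return ((P[:2]-O)@CX*1e3).round(1),((P[:2]-O)@CY*1e3).round(1)
def look(tag):
    s=manip.get_obs();c=manip.camera_info('wrist');f=manip.grab_frame('wrist');g=manip.grab_frame('side')
    np.save(f'{tag}.npy',c,allow_pickle=True);cv2.imwrite(f'pics/{tag}.png',f);cv2.imwrite(f'pics/{tag}s.png',g)
    return c,f,g
E
python3 - <<'E'
from h import *
c=np.load('c3.npy',allow_pickle=True).item();W=lambda u,v:(130+u/2,80+v/2)
for n,q,z in [('pad top front',[(508,165),(508,245),(470,160)],.062),('clap rear base',[(515,155),(514,250)],.012),('clap top rear',[(585,300)],.127),('bar end',[(158,202)],.04)]:
  for w in q: print(n,clampxy(atz('wrist',W(*w),z,c)))
f=cv2.imread('pics/w4.png');print(f[180,:][370:400].sum(1)) # profile thru pad/clapper
c,f,g=look('q0')
for x in (0,7,40): print(x,proj('wrist',[*(O+CX*x/1e3),.062],c))
E
```

```text
pad top front (np.float64(0.6), np.float64(24.7))
pad top front (np.float64(3.4), np.float64(-17.5))
pad top front (np.float64(-19.8), np.float64(26.8))
clap rear base (np.float64(21.2), np.float64(24.4))
clap rear base (np.float64(24.5), np.float64(-33.6))
clap top rear (np.float64(20.5), np.float64(-25.8))
bar end (np.float64(-182.4), np.float64(1.5))
[371 225 164 157 166 183 197 207 205 211 205 210 209 216 248 277 275 252
 245 240 238 245 238 235 232 230 235 236 232 235]
0 [424.2927356  216.69169561]
7 [432.55105146 216.5703575 ]
40 [468.69234956 215.96651264]
```

Request:
servo_tool(plan=[{"dx": 0, "dy": 0, "dz": 0, "spin": 0, "grip": 3.5}, {"dx": 0, "dy": 0, "dz": 0, "spin": 0, "grip": 3.5}, {"dx": 0, "dy": 0, "dz": 0, "spin": 0, "grip": 3.5}, {"dx": 0, "dy": 0, "dz": 0, "spin": 0, "grip": 3.5}, {"dx": 0, "dy": 0, "dz": 0, "spin": 0, "grip": 3.5}, {"dx": 0, "dy": 0, "dz": 0, "spin": 0, "grip": 3.5}, {"dx": 0, "dy": 0, "dz": 0, "spin": 0, "grip": 3.5}, {"dx": 0, "dy": 0, "dz": 0, "spin": 0, "grip": 3.5}, {"dx": 0, "dy": 0, "dz": 0, "spin": 0, "grip": 3.5}, {"dx": 0, "dy": 0, "dz": 0, "spin": 0, "grip": 3.5}], newtons=30)

```text
time: 15.2
eef_pos: [0.5259, -0.0749, 0.1135]
tool_rot: [179.9, 0.1, -172.0]
force: [-2.7, 10.1, 12.0]
gripper_width: 0.0351
grip_force: 9.3
```

```bash
cat > trk.py <<'E'
from h import *
import sys
tag=sys.argv[1];c,f,g=look(tag)
g0=cv2.imread('pics/q0s.png')
# bar rear end in side view (white rod): sub-pixel phase of patch; also clapper
u=proj('side',[*(O+CX*-.175),.04]);print('bar px',u, 'per 6mm',proj('side',[*(O+CX*-.169),.04])-u)
def shift(a,b,box):
    x0,x1,y0,y1=box;k=12
    up=lambda m:cv2.resize(m,None,fx=4,fy=4,interpolation=cv2.INTER_CUBIC)
    T=up(a[y0:y1,x0:x1]);S=up(b[y0-k:y1+k,x0-k:x1+k]);r=cv2.matchTemplate(S,T,cv2.TM_CCOEFF_NORMED)
    _,m,_,l=cv2.minMaxLoc(r);return (l[0]/4-k,l[1]/4-k,round(m,3))
u=u.round().astype(int)
print('bar shift side',shift(g0,g,(u[0]-9,u[0]+9,u[1]-7,u[1]+7)))
q=proj('side',[*(O+CX*.037-CX*.0+CY*.0),.115]).round().astype(int)
print('clapper shift side',shift(g0,g,(q[0]-10,q[0]+10,q[1]-10,q[1]+10)),'per 6mm',proj('side',[*(O+CX*.043),.115])-proj('side',[*(O+CX*.037),.115]))
f0=cv2.imread('pics/q0.png')
for n,x,y,z in [('jawpost',-.02,0,.055),('pad',.0,.018,.05),('clapper hole',.021,0,.097)]:
    u=proj('wrist',[*(O+CX*x+CY*y),z],c);v=proj('wrist',[*(O+CX*(x+.006)+CY*y),z],c);p=u.round().astype(int)
    print('wrist',n,u.round(),'per6mm',(v-u).round(1),shift(f0,f,(p[0]-9,p[0]+9,p[1]-9,p[1]+9)))
E
python3 trk.py q1
```

```text
bar px [284.21976249 255.1054708 ] per 6mm [-0.95688873 -0.99096984]
bar shift side (0.0, 0.0, 0.957)
clapper shift side (0.0, 0.0, 0.949) per 6mm [-0.71027425 -0.63693033]
wrist jawpost [394. 212.] per6mm [ 7.4 -0.1] (4.75, -2.0, 0.886)
wrist pad [418. 187.] per6mm [6.9 0.1] (-0.75, -3.5, 0.944)
wrist clapper hole [470. 230.] per6mm [ 7.  -0.3] (-2.25, -2.25, 0.941)
```

Request:
servo_tool(plan=[{"dx": 0, "dy": 0, "dz": 0, "spin": 0, "grip": 8.5}, {"dx": 0, "dy": 0, "dz": 0, "spin": 0, "grip": 8.5}, {"dx": 0, "dy": 0, "dz": 0, "spin": 0, "grip": 8.5}, {"dx": 0, "dy": 0, "dz": 0, "spin": 0, "grip": 8.5}, {"dx": 0, "dy": 0, "dz": 0, "spin": 0, "grip": 8.5}, {"dx": 0, "dy": 0, "dz": 0, "spin": 0, "grip": 8.5}, {"dx": 0, "dy": 0, "dz": 0, "spin": 0, "grip": 8.5}, {"dx": 0, "dy": 0, "dz": 0, "spin": 0, "grip": 8.5}])

```text
time: 16.1
eef_pos: [0.5253, -0.0759, 0.1118]
tool_rot: [-180.0, -0.0, -172.0]
force: [0.1, 0.2, 0.4]
gripper_width: 0.0854
grip_force: 0.0
```

```bash
python3 trk.py r1
```

```text
bar px [284.21976249 255.1054708 ] per 6mm [-0.95688873 -0.99096984]
bar shift side (0.0, 0.0, 0.968)
clapper shift side (0.0, 0.0, 0.995) per 6mm [-0.71027425 -0.63693033]
wrist jawpost [396. 214.] per6mm [ 7.4 -0.1] (6.25, -0.25, 0.966)
wrist pad [420. 189.] per6mm [7.  0.1] (2.0, -1.75, 0.892)
wrist clapper hole [472. 231.] per6mm [ 7.  -0.3] (0.0, 0.0, 0.95)
```

Request:
servo_tool(plan=[{"dx": 0, "dy": 0, "dz": 0, "spin": 0, "grip": 3.3}, {"dx": 0, "dy": 0, "dz": 0, "spin": 0, "grip": 3.3}, {"dx": 0, "dy": 0, "dz": 0, "spin": 0, "grip": 3.3}, {"dx": 0, "dy": 0, "dz": 0, "spin": 0, "grip": 3.3}, {"dx": 0, "dy": 0, "dz": 0, "spin": 0, "grip": 3.3}, {"dx": 0, "dy": 0, "dz": 0, "spin": 0, "grip": 3.3}, {"dx": 0, "dy": 0, "dz": 0, "spin": 0, "grip": 3.3}, {"dx": 0, "dy": 0, "dz": 0, "spin": 0, "grip": 3.3}, {"dx": 0, "dy": 0, "dz": 0, "spin": 0, "grip": 3.3}, {"dx": 0, "dy": 0, "dz": 0, "spin": 0, "grip": 3.3}, {"dx": 0, "dy": 0, "dz": 0, "spin": 0, "grip": 8.5}, {"dx": 0, "dy": 0, "dz": 0, "spin": 0, "grip": 8.5}, {"dx": 0, "dy": 0, "dz": 0, "spin": 0, "grip": 8.5}, {"dx": 0, "dy": 0, "dz": 0, "spin": 0, "grip": 8.5}, {"dx": 0, "dy": 0, "dz": 0, "spin": 0, "grip": 8.5}, {"dx": 0, "dy": 0, "dz": 0, "spin": 0, "grip": 8.5}, {"dx": 0, "dy": 0, "dz": 0, "spin": 0, "grip": 8.5}, {"dx": 0, "dy": 0, "dz": 0, "spin": 0, "grip": 8.5}])

```text
time: 18.0
eef_pos: [0.5253, -0.076, 0.1118]
tool_rot: [-180.0, 0.0, -172.0]
force: [-0.3, -0.5, -0.1]
gripper_width: 0.0847
grip_force: 0.0
```

```bash
python3 trk.py r2
```

```text
bar px [284.21976249 255.1054708 ] per 6mm [-0.95688873 -0.99096984]
bar shift side (0.0, 0.0, 0.912)
clapper shift side (0.0, 0.0, 0.995) per 6mm [-0.71027425 -0.63693033]
wrist jawpost [396. 214.] per6mm [ 7.4 -0.1] (12.0, 0.0, 0.933)
wrist pad [420. 189.] per6mm [7.  0.1] (12.0, -0.75, 0.842)
wrist clapper hole [472. 231.] per6mm [ 7.  -0.3] (0.0, 0.0, 0.95)
```

Request:
servo_tool(plan=[{"dx": 0, "dy": 0, "dz": 0, "spin": 0, "grip": 3.3}, {"dx": 0, "dy": 0, "dz": 0, "spin": 0, "grip": 3.3}, {"dx": 0, "dy": 0, "dz": 0, "spin": 0, "grip": 3.3}, {"dx": 0, "dy": 0, "dz": 0, "spin": 0, "grip": 3.3}, {"dx": 0, "dy": 0, "dz": 0, "spin": 0, "grip": 3.3}, {"dx": 0, "dy": 0, "dz": 0, "spin": 0, "grip": 3.3}, {"dx": 0, "dy": 0, "dz": 0, "spin": 0, "grip": 3.3}, {"dx": 0, "dy": 0, "dz": 0, "spin": 0, "grip": 3.3}, {"dx": 0, "dy": 0, "dz": 0, "spin": 0, "grip": 3.3}, {"dx": 0, "dy": 0, "dz": 0, "spin": 0, "grip": 3.3}, {"dx": 0, "dy": 0, "dz": 0, "spin": 0, "grip": 8.5}, {"dx": 0, "dy": 0, "dz": 0, "spin": 0, "grip": 8.5}, {"dx": 0, "dy": 0, "dz": 0, "spin": 0, "grip": 8.5}, {"dx": 0, "dy": 0, "dz": 0, "spin": 0, "grip": 8.5}, {"dx": 0, "dy": 0, "dz": 0, "spin": 0, "grip": 8.5}, {"dx": 0, "dy": 0, "dz": 0, "spin": 0, "grip": 8.5}, {"dx": 0, "dy": 0, "dz": 0, "spin": 0, "grip": 8.5}, {"dx": 0, "dy": 0, "dz": 0, "spin": 0, "grip": 8.5}])

```text
time: 19.9
eef_pos: [0.5253, -0.076, 0.1118]
tool_rot: [180.0, 0.0, -172.0]
force: [0.2, -1.1, 0.3]
gripper_width: 0.0851
grip_force: 0.0
```

```bash
sed -i 's/k=12/k=36/; s/(p\[0\]-9,p\[0\]+9,p\[1\]-9,p\[1\]+9)/(p[0]-10,p[0]+10,p[1]-10,p[1]+10)/' trk.py; python3 trk.py r3 | grep -v bar
```

```text
clapper shift side (0.0, 0.0, 0.995) per 6mm [-0.71027425 -0.63693033]
wrist jawpost [396. 214.] per6mm [ 7.4 -0.1] (19.75, -0.25, 0.927)
wrist pad [420. 189.] per6mm [7.  0.1] (19.75, -0.25, 0.843)
wrist clapper hole [472. 231.] per6mm [ 7.  -0.3] (0.0, 0.0, 0.959)
```

Request:
servo_tool(plan=[{"dx": 0, "dy": 0, "dz": 0, "spin": 0, "grip": 3.3}, {"dx": 0, "dy": 0, "dz": 0, "spin": 0, "grip": 3.3}, {"dx": 0, "dy": 0, "dz": 0, "spin": 0, "grip": 3.3}, {"dx": 0, "dy": 0, "dz": 0, "spin": 0, "grip": 3.3}, {"dx": 0, "dy": 0, "dz": 0, "spin": 0, "grip": 3.3}, {"dx": 0, "dy": 0, "dz": 0, "spin": 0, "grip": 3.3}, {"dx": 0, "dy": 0, "dz": 0, "spin": 0, "grip": 3.3}, {"dx": 0, "dy": 0, "dz": 0, "spin": 0, "grip": 3.3}, {"dx": 0, "dy": 0, "dz": 0, "spin": 0, "grip": 3.3}, {"dx": 0, "dy": 0, "dz": 0, "spin": 0, "grip": 3.3}, {"dx": 0, "dy": 0, "dz": 0, "spin": 0, "grip": 8.5}, {"dx": 0, "dy": 0, "dz": 0, "spin": 0, "grip": 8.5}, {"dx": 0, "dy": 0, "dz": 0, "spin": 0, "grip": 8.5}, {"dx": 0, "dy": 0, "dz": 0, "spin": 0, "grip": 8.5}, {"dx": 0, "dy": 0, "dz": 0, "spin": 0, "grip": 8.5}, {"dx": 0, "dy": 0, "dz": 0, "spin": 0, "grip": 8.5}, {"dx": 0, "dy": 0, "dz": 0, "spin": 0, "grip": 8.5}, {"dx": 0, "dy": 0, "dz": 0, "spin": 0, "grip": 8.5}])

```text
time: 21.8
eef_pos: [0.5253, -0.076, 0.1118]
tool_rot: [180.0, 0.0, -172.0]
force: [-0.5, 0.4, 1.0]
gripper_width: 0.0849
grip_force: 0.0
```

```bash
python3 trk.py r4|grep -v bar
python3 - <<'E'
from h import *
# profiles along the clamp axis, in wrist image (released poses identical): pad/clapper edge
for t in ['q0','r1','r2','r3','r4']:
    f=cv2.imread(f'pics/{t}.png').astype(int);print(t,f[186:190,385:465].mean(0).sum(1).astype(int)[::2]//3)
E
```

```text
clapper shift side (-0.25, -0.5, 0.964) per 6mm [-0.71027425 -0.63693033]
wrist jawpost [396. 214.] per6mm [ 7.4 -0.1] (26.0, -0.25, 0.911)
wrist pad [420. 189.] per6mm [7.  0.1] (25.75, 0.0, 0.85)
wrist clapper hole [472. 231.] per6mm [ 7.  -0.3] (7.5, 1.75, 0.756)
q0 [101 102 100  97  80  58  43  38  37  36  37  37  37  36  36  38  44  50
  52  50  51  50  56  63  64  64  64  64  65  63  61  61  60  59  60  59
  60  61  63  65]
r1 [ 55  60  81  97 101 116 143 121  70  43  37  38  36  37  38  36  38  37
  38  42  48  50  49  50  51  56  63  66  65  63  62  61  60  60  60  60
  61  61  62  64]
r2 [ 55  57  57  57  58  70 112 145 155 151 144 111  56  39  38  39  40  39
  39  39  39  37  38  45  50  50  50  50  52  60  62  62  61  59  60  60
  60  62  62  64]
r3 [ 60  54  55  57  55  56  57  58  58  72 116 144 143 139 137  90  41  38
  39  38  38  37  38  37  39  37  41  47  50  48  48  47  52  59  61  60
  62  61  63  64]
r4 [ 87  89  72  62  58  55  58  58  57  58  58  58  60  82 122 147 149 143
 128  68  39  38  38  38  38  38  37  35  39  40  45  48  48  48  47  53
  60  60  60  62]
```

Request:
servo_tool(plan=[{"dx": 0, "dy": 0, "dz": 0, "spin": 0, "grip": 3.3}, {"dx": 0, "dy": 0, "dz": 0, "spin": 0, "grip": 3.3}, {"dx": 0, "dy": 0, "dz": 0, "spin": 0, "grip": 3.3}, {"dx": 0, "dy": 0, "dz": 0, "spin": 0, "grip": 3.3}, {"dx": 0, "dy": 0, "dz": 0, "spin": 0, "grip": 3.3}, {"dx": 0, "dy": 0, "dz": 0, "spin": 0, "grip": 3.3}, {"dx": 0, "dy": 0, "dz": 0, "spin": 0, "grip": 3.3}, {"dx": 0, "dy": 0, "dz": 0, "spin": 0, "grip": 3.3}, {"dx": 0, "dy": 0, "dz": 0, "spin": 0, "grip": 3.3}, {"dx": 0, "dy": 0, "dz": 0, "spin": 0, "grip": 3.3}])

```text
time: 22.9
eef_pos: [0.5257, -0.0741, 0.1133]
tool_rot: [179.8, 0.1, -172.0]
force: [-5.1, 16.0, 15.4]
gripper_width: 0.033
grip_force: 12.8
```

```bash
python3 trk.py q5|grep -v bar
python3 - <<'E'
from h import *
def prof(t,row):
    f=cv2.imread(f'pics/{t}.png').astype(int);return f[row-2:row+2,385:475].mean(0).sum(1).astype(int)//3
for t,d in [('q1',0),('q5',0)]:
    print(t,prof(t,186)[::2])
def shift(a,b,box,k=14):
    x0,x1,y0,y1=box
    up=lambda m:cv2.resize(m,None,fx=4,fy=4,interpolation=cv2.INTER_CUBIC)
    r=cv2.matchTemplate(up(b[y0-k:y1+k,x0-k:x1+k]),up(a[y0:y1,x0:x1]),cv2.TM_CCOEFF_NORMED)
    _,m,_,l=cv2.minMaxLoc(r);return (l[0]/4-k,l[1]/4-k,round(m,3))
I={t:cv2.imread(f'pics/{t}.png') for t in['q0','r1','r2','r3','r4','q5','q1']}
for a,b in[('r3','r4'),('r4','q5'),('q1','q5')]:
    print(a,b,'clap',[shift(I[a],I[b],bx) for bx in[(455,500,190,255),(460,490,215,245)]],'bed/housing',shift(I[a],I[b],(225,300,140,165)))
E
```

```text
clapper shift side (-0.25, -0.75, 0.914) per 6mm [-0.71027425 -0.63693033]
wrist jawpost [393. 213.] per6mm [ 7.4 -0.1] (28.5, -1.0, 0.794)
wrist pad [417. 188.] per6mm [7.  0.1] (25.75, -1.0, 0.85)
wrist clapper hole [469. 230.] per6mm [ 7.1 -0.3] (5.25, 0.0, 0.916)
q1 [ 60  80  95 101 125 142 116  63  44  39  38  38  37  38  38  37  36  38
  42  49  48  49  50  51  56  63  66  65  63  60  60  60  58  60  60  60
  61  62  66  68  72  75  75  76  76]
q5 [ 96  98  94  83  69  61  56  57  59  58  59  60  60  58  60  76 115 137
 138 128 113  61  40  39  39  38  39  37  37  40  46  47  47  47  50  56
  60  61  62  62  62  64  67  71  72]
r3 r4 clap [(6.25, 0.75, 0.985), (6.5, 1.5, 0.956)] bed/housing (0.0, 0.0, 0.995)
r4 q5 clap [(-0.75, -2.0, 0.984), (-0.75, -2.75, 0.979)] bed/housing (-2.25, -1.25, 0.994)
q1 q5 clap [(8.25, 0.75, 0.993), (8.25, 0.75, 0.981)] bed/housing (-1.25, 0.25, 0.994)
```

Request:
servo_tool(plan=[{"dx": 0, "dy": 0.08, "dz": 0, "spin": 0, "grip": 3.3}, {"dx": 0, "dy": 0.07, "dz": 0, "spin": 0, "grip": 3.3}, {"dx": 0, "dy": 0, "dz": 0, "spin": 0, "grip": 3.3}, {"dx": 0, "dy": 0, "dz": 0, "spin": 0, "grip": 3.3}, {"dx": 0, "dy": 0, "dz": 0, "spin": 0, "grip": 3.3}])

```text
time: 23.5
eef_pos: [0.5257, -0.0737, 0.1131]
tool_rot: [179.9, 0.1, -172.0]
force: [-1.8, 7.7, 11.7]
gripper_width: 0.0334
grip_force: 7.9
```

Request:
servo_tool(plan=[{"dx": 0, "dy": 0.08, "dz": 0, "spin": 0, "grip": 3.3}, {"dx": 0, "dy": 0.07, "dz": 0, "spin": 0, "grip": 3.3}, {"dx": 0, "dy": 0, "dz": 0, "spin": 0, "grip": 3.3}, {"dx": 0, "dy": 0, "dz": 0, "spin": 0, "grip": 3.3}, {"dx": 0, "dy": 0, "dz": 0, "spin": 0, "grip": 3.3}])

```text
time: 24.0
eef_pos: [0.5255, -0.0728, 0.113]
tool_rot: [-180.0, 0.1, -172.0]
force: [-0.2, 2.2, 9.9]
gripper_width: 0.0333
grip_force: 6.2
```

Run:
```python
from bench import manip
s=manip.get_obs();print(s['time'],s['force'],s['grip_force']);print(manip.job_done())
```

```text
24.0 [-0.15049189  2.22186772  9.89751285] 6.243609606071914
the job is handed in; nothing more can be done
None
```

The job is handed in at 24 s: the clapper stands on the clamp bed after five squeezes, pressed against the fixed jaw with an estimated 4 N (worked out from images, not measured), and the levers are still held squeezed; the hand-in returned no verdict.

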